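# Rack the finished scent bottles in their cooling rests

### The job

Put each of the four coloured glass scent bottles into the wooden rest whose recess has its shape and its colour, so that it stands upright with its foot flat on the recess floor. It is glass: set the bottles down gently without dropping them or tipping them over, and leave the clear glass bird and goblet where they stand.

Things in the scene. Friction and masses are not known exactly. Their poses are not given: they have to be found in the camera images.
- round_bottle: Amber (orange-yellow) glass scent bottle, round body 46 mm in diameter. The foot is flat, the body's sides are upright to 50 mm, above are a shoulder tapering from 29 mm width and a 20 mm clear ball stopper up to 76 mm. About 80 to 180 g. Origin: centre of the foot (underside); z up.
- square_bottle: Cobalt-blue glass scent bottle, square body 42 x 42 mm, sides along its x and y. The foot is flat, the body's sides are upright to 50 mm, above are a shoulder tapering from 29 mm width and a 20 mm clear ball stopper up to 76 mm. About 80 to 180 g. Origin: centre of the foot (underside); z up.
- oblong_bottle: Green glass scent bottle, oblong body 58 mm along its x and 30 mm along its y. The foot is flat, the body's sides are upright to 50 mm, above are a shoulder tapering from 29 mm width and a 20 mm clear ball stopper up to 76 mm. About 80 to 180 g. Origin: centre of the foot (underside); z up.
- hex_bottle: Ruby-red glass scent bottle, regular hexagonal body 46 mm across flats; one pair of flats faces along +x and -x (the others every 60 degrees), corners along +y and -y. The foot is flat, the body's sides are upright to 50 mm, above are a shoulder tapering from 29 mm width and a 20 mm clear ball stopper up to 76 mm. About 80 to 180 g. Origin: centre of the foot (underside); z up.
- round_rest: Pale wooden round rest, 78 mm in diameter, with a round recess 60 mm in diameter whose floor is amber. Fixed to the bench, 14 mm tall. The recess is 9 mm deep; its floor lies 5 mm above the bench and the origin. The matching bottle has 7 mm of play all round when centred. Origin: centre of the underside, directly under the recess's centre; z up.
- square_rest: Pale wooden square rest, 74 x 74 mm, with a square recess 56 x 56 mm (sides along its x and y) whose floor is cobalt blue. Fixed to the bench, 14 mm tall. The recess is 9 mm deep; its floor lies 5 mm above the bench and the origin. The matching bottle has 7 mm of play all round when centred. Origin: centre of the underside, directly under the recess's centre; z up.
- oblong_rest: Pale wooden oblong rest, 90 mm along its x and 62 mm along its y, with an oblong recess 72 mm along x and 44 mm along y whose floor is green. Fixed to the bench, 14 mm tall. The recess is 9 mm deep; its floor lies 5 mm above the bench and the origin. The matching bottle has 7 mm of play all round when centred. Origin: centre of the underside, directly under the recess's centre; z up.
- hex_rest: Pale wooden hexagonal rest, 78 mm across flats, with a hexagonal recess 60 mm across flats whose floor is ruby red; flats of the recess face +x and -x and every 60 degrees, as on the bottle. Fixed to the bench, 14 mm tall. The recess is 9 mm deep; its floor lies 5 mm above the bench and the origin. The matching bottle has 7 mm of play all round when centred. Origin: centre of the underside, directly under the recess's centre; z up.
- bird: Bystander: loose clear-glass bird ornament on a 48 mm round foot, 65 mm tall, about 80 mm long (along its x) from tail to amber beak. It stands among the bottles and rests and must be left alone. Origin: centre of the foot's underside.
- goblet: Bystander: loose clear-glass goblet, 60 mm in diameter and 95 mm tall, standing behind the bottles. It must be left alone. Origin: centre of the foot's underside.
Mind the look-alikes: they are no part of the job. Of the things that look like the oblong_bottle, take the one that is farthest from the robot's base at the start.

How it is judged:
By the outcome, as a careful person would: the job done as asked, in the order asked, and still so for the second after the job is handed in, with the robot touching nothing.
It also fails if it takes over 109 s, if anything falls off the work surface, if the arm or the gripper's body presses on something with over 40 N, if the wrist force passes 120 N, or if a joint passes its speed limit or range.

### The arm

A 7-joint arm with a two-finger parallel gripper is mounted at the origin on the work surface. World frame = base frame: x ahead of the robot, y to its left, z up, the work surface at z = 0. Lengths are in m, angles in rad, forces in N, time in s.
With the tool pointing down it reaches from about 0.425 to 0.875 m from the base axis. Payload 4.7 kg.
Tool frame: the origin (TCP) lies midway between the tips of the shut fingers; the grasp point (between the pads) lies 19 mm behind it; z points along the fingers, y is the direction in which the jaws open and shut (so a half turn about z gives the same grasp; the last joint's range is limited). The gripper opens to 85 mm and grips with 20 to 120 N. Pads are 22 mm wide; open, the fingers measure 114 mm over their backs; the gripper's body (76 mm by 85 mm) begins 54 mm behind the grasp point. The pads swing forward as they close: fully open they stand 13 mm farther back than shut.
Start: joints at [1.156, 0.321, -0.07, 1.45, 0.023, 1.371, -0.057], TCP at [0.27, -0.591, 0.231] pointing down, gripper open.
Joint ranges: [-2.86, 2.86], [-0.3, 2.09], [-1.38, 1.24], [0.06, 2.45], [-1.56, 4.7], [0.09, 2.05], [-2.69, 2.69]. Speed limits (rad/s): [2.57, 2.57, 3.14, 3.14, 3.14, 3.14, 3.14].

### API

Orientations are given as a unit quaternion [w, x, y, z].
In Python, from workcell import get_obs, optics, r gives the robot as it stands.
- The arm moves only by the tool play_rows, never from a script. Its argument "moves" is text: rows parted by semicolons, each of 7 numbers parted by spaces: the shift along the tool's x, y, z in units of 40 mm (1.0 is 40 mm), then the turn, a rotation vector about the tool's x, y, z in units of 6 degrees (1.0 is 6 degrees), then the finger opening in mm, from 0 to 85.4. A call has 1 to 12 rows; each row shifts and turns the commanded pose from where the row before left it, along the tool's axes as they then stand; what a row does not reach is not made up. A row lasts 1/8 s, in which the tool goes at most 62.5 mm and 10.7 degrees, less where a joint would pass 70% of its speed; a pose out of reach is approached as far as the arm can. A call is refused whole if a number of a shift passes 1 or a number of a turn 1, either way. A call with a gripper value outside its range is refused whole. The fingers move at their own pace and stop on an object; "force" is the grip in N (left out, the last holds). Time passes only in rows, so rows that do not move let the fingers close. It gives the time, the measured TCP pose, the force and the opening at its end, in the units of the state.
- get_obs(): the state, without advancing time (a new reading comes with each control period).
- optics.get_image(name): name is "side" or "top"; returns the picture (480x640x3 uint8, red, green, blue); there is no depth.
- optics.calibration(name): a dict with "camera_matrix" (3x3 intrinsics, pixels), "D" ([k1, k2, p1, p2, k3] as OpenCV has them; the pictures are not rectified), "position" and "rotation" of the camera in the world. Camera axes: x right, y up, looking along -z (the intrinsics and any distortion apply to the point x, -y, -z); pixel columns grow to the right and rows downward; lengths in m; the calibration is good to about 2 mm. A picture is of the moment at which its call begins. calibration takes no time and is no camera call.
- r.finish_job(): hands the job in, once; it reports no verdict.
Trained networks look in the newest picture that a camera, given by its name, has taken for a name from the list of things; names that differ only in an ending like _2 or _b are one class to them, and where a whole thing is asked for, a point or a joint stands for the part that bears it (a point fixed in the world has none). Each returns a list of dicts, best first, with "score" (0 to 1); they miss things now and then, are a little off and sometimes report something else, mostly with a low value. They report only what shows in the picture. A call takes as long as a camera call. They do not tell look-alikes from the thing itself.
- optics.boxes_of(query, camera): "rect" ([left, top, right, bottom] in pixels, round what is visible of it).
- optics.regions_of(query, camera): "region" (480x640 bool, what is visible of it) and "rect" ([left, top, right, bottom] in pixels, round what is visible of it).
- optics.landmark_of(query, camera): "at" ([column, row] in pixels: a listed point, or the origin of a listed thing).
The state is a dict: "clock": time; "q": joint angles; "joint_vel": joint speeds; "tau": joint torques, N m; "tcp_pos": TCP position; "ee_rot": TCP orientation; "wrist_force": force on the tool from outside, world axes, zero at the start; "wrist_torque": the same for the moment, N m; "width": opening from 0.0 (shut) to 1.0 (fully open).
Only numpy, scipy, OpenCV 4.12 (cv2) and the standard library are available. Lean on these libraries where they do the work, as an engineer would, in place of code of your own. Each camera call takes 0.05 s, during which the arm holds its last target. There are 200 camera calls.

## Working session

There is one attempt and no reset: what is moved stays moved. The work goes in short steps, Python scripts to look and compute and a tool call to move; the robot and the scene stay as the last step left them, time stands still between calls to the robot, and variables do not carry over. Pictures are saved under pics/ and viewed, about 12 in all and at most 16, crops included, and the job is handed in when it is done.

Besides the shell and the picture viewer there is one more tool, called by a JSON object that holds its "fn" and its "kwargs". play_rows: Moves the arm, as the interface text tells. Its arguments: {"type":"object","properties":{"moves":{"type":"string"},"force":{"type":"number"}},"required":["moves"]}

```bash
ls; mkdir -p pics
python3 - <<'E'
from workcell import get_obs, optics, r
import cv2
o=get_obs(); print({k:o[k] for k in('clock','tcp_pos','ee_rot','width','wrist_force')})
for c in('top','side'):
    cv2.imwrite(f'pics/{c}0.png',optics.get_image(c)[:,:,::-1]); print(c,optics.calibration(c))
E
```

```text
pics
{'clock': 0.0, 'tcp_pos': array([ 0.2700038 , -0.59068865,  0.23021819]), 'ee_rot': array([-9.16825579e-04,  9.77094255e-01,  2.12804858e-01, -2.61763635e-04]), 'width': 1.0005204629345832, 'wrist_force': array([ 0.16982878,  0.49163177, -0.61807108])}
top {'camera_matrix': array([[491.28720361,   0.        , 324.49689053],
       [  0.        , 491.28720361, 241.83183511],
       [  0.        ,   0.        ,   1.        ]]), 'D': array([-0.0391188,  0.       ,  0.       ,  0.       ,  0.       ]), 'position': array([ 0.46844643, -0.02140533,  1.04152993]), 'rotation': array([-0.70320526, -0.02969358,  0.02031543,  0.71007601])}
side {'camera_matrix': array([[583.90499812,   0.        , 320.05560227],
       [  0.        , 583.90499812, 242.71867834],
       [  0.        ,   0.        ,   1.        ]]), 'D': array([-0.17206015,  0.        ,  0.        ,  0.        ,  0.        ]), 'position': array([ 0.50913678, -0.77633922,  0.89281972]), 'rotation': array([ 0.93294965,  0.35950915, -0.00834014, -0.01698725])}
```

View pics/top0.png

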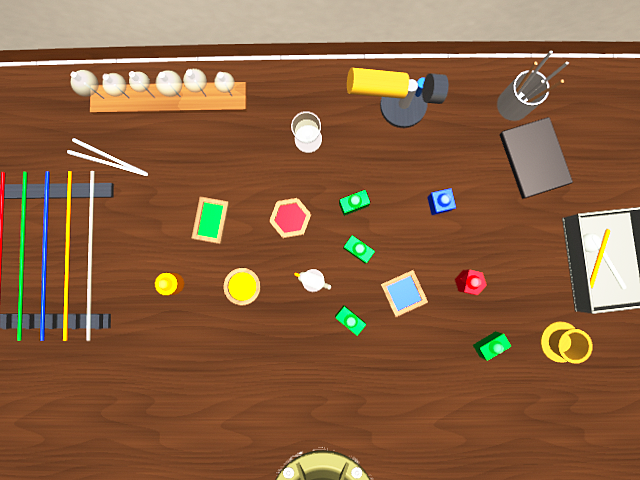

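View pics/side0.png

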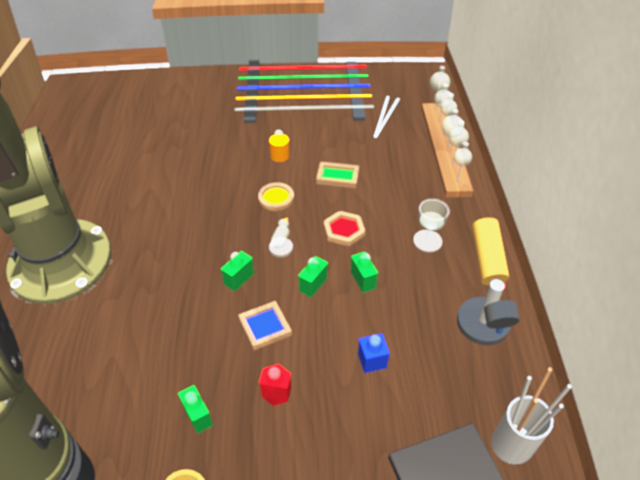

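The four green look-alikes are at top pixels (355,202), (359,248), (350,321) and (492,346). (355,202) looks farthest from the base, which I'll check numerically. Next I fit the poses from the silhouettes in both cameras.

```bash
cat > h.py <<'E'
import numpy as np, cv2
from scipy.spatial.transform import Rotation as R
from scipy.optimize import minimize
from workcell import get_obs, optics, r
CAL={c:optics.calibration(c) for c in('top','side')}
def rt(c):
    q=CAL[c]['rotation']; M=R.from_quat([q[1],q[2],q[3],q[0]]).as_matrix()
    return (M@np.diag([1,-1,-1])).T
def proj(P,c):
    P=np.atleast_2d(P); W=rt(c); t=-W@CAL[c]['position']
    return cv2.projectPoints(P.astype(float),cv2.Rodrigues(W)[0],t,CAL[c]['camera_matrix'],CAL[c]['D'])[0][:,0]
def back(uv,c,z):
    k=CAL[c]; n=cv2.undistortPoints(np.array([[uv]],float),k['camera_matrix'],k['D'])[0,0]
    d=rt(c).T@np.array([n[0],n[1],1]); p=k['position']; return p+d*(z-p[2])/d[2]
def poly(kind,s):
    a=np.arange(0,360,10 if kind=='round' else 60)*np.pi/180
    if kind=='round': return s[0]/2*np.c_[np.cos(a),np.sin(a)]
    if kind=='hex': return s[0]/3**.5*np.c_[np.cos(a+np.pi/6),np.sin(a+np.pi/6)]
    return np.array([[1,1],[-1,1],[-1,-1],[1,-1]])*np.array(s)/2
SZ=dict(round=(.046,),square=(.042,.042),oblong=(.058,.030),hex=(.046,))
SR=dict(round=(.078,),square=(.074,.074),oblong=(.090,.062),hex=(.078,))
CI=poly('round',[1])
def model(kind,bottle):
    p=poly(kind,(SZ if bottle else SR)[kind]); h=.05 if bottle else .014
    L=[np.c_[p,0*p[:,0]],np.c_[p,0*p[:,0]+h]]
    if bottle: L=[np.vstack(L), np.vstack([np.c_[CI*.02*np.sin(t),0*CI[:,0]+.066+.01*np.cos(t)] for t in np.arange(.2,3.1,.3)])]
    else: L=[np.vstack(L)]
    return L
def sil(kind,bottle,x,c,S=4,z=0):
    cs,sn=np.cos(x[2]),np.sin(x[2]); m=np.zeros((480,640),np.uint8)
    for P in model(kind,bottle):
        Q=np.c_[P[:,:2]@np.array([[cs,sn],[-sn,cs]])+x[:2],P[:,2]+z]
        h=cv2.convexHull(proj(Q,c).astype(np.float32))
        cv2.fillConvexPoly(m,np.round(h*16).astype(np.int32),1,shift=4)
    return m.astype(bool)
def fit(kind,bottle,regs,x0,z=0):
    def cost(x): return sum(1-(lambda a,b:(a&b).sum()/(a|b).sum())(sil(kind,bottle,x,c,z=z),m) for c,m in regs.items())
    best=None
    for yaw in np.arange(0,180,15)*np.pi/180 if kind!='round' else [0]:
        s=np.array([x0[0],x0[1],yaw]); 
        q=minimize(cost,s,method='Nelder-Mead',options=dict(initial_simplex=s+np.array([[0,0,0],[.006,0,0],[0,.006,0],[0,0,.15]]),maxiter=60))
        if best is None or q.fun<best.fun: best=q
    return best.x,best.fun
E
cat > m.py <<'E'
from h import *
for c in('top','side'): optics.get_image(c)
for k in SZ:
  for b in (1,0):
    n=k+('_bottle' if b else '_rest')
    G={c:[g for g in optics.regions_of(n,c) if g['score']>.3] for c in('top','side')}
    print(n,{c:[(round(g['score'],2),np.round(g['rect']).astype(int).tolist()) for g in G[c]] for c in G})
    for g in G['top']:
      v,u=np.nonzero(g['region']); x0=back((u.mean(),v.mean()),'top',.03 if b else .007)
      e=proj([*x0[:2],.03 if b else .007],'side')[0]
      S=[s for s in G['side'] if np.hypot(*(np.argwhere(s['region']).mean(0)[::-1]-e))<25]
      for regs in ([{'top':g['region'],'side':S[0]['region']}] if S else [])+([{'top':g['region']}]):
        x,f=fit(k,b,regs,x0)
        print('  ',list(regs),np.round(x[:2],4),'yaw',round(np.degrees(x[2]),1),'cost',round(f,3),'r',round(np.hypot(x[0],x[1]),3))
for n in('bird','goblet'):
  for c in('top','side'):
    for g in optics.landmark_of(n,c)[:2]: print(n,c,round(g['score'],2),np.round(back(g['at'],c,0)[:2],3))
E
python3 m.py
```

```text
round_bottle {'top': [(0.58, [153, 272, 184, 295])], 'side': [(0.8, [268, 132, 286, 167]), (0.52, [259, 180, 295, 212])]}
   ['top', 'side'] [0.4561 0.3142] yaw 6.1 cost 0.206 r 0.554
   ['top'] [0.4562 0.3144] yaw 6.1 cost 0.114 r 0.554
round_rest {'top': [(0.68, [222, 268, 263, 309])], 'side': [(0.93, [258, 182, 294, 213])]}
   ['top', 'side'] [0.4511 0.1667] yaw 0.1 cost 0.099 r 0.481
   ['top'] [0.4507 0.1662] yaw 8.4 cost 0.024 r 0.48
square_bottle {'top': [(0.96, [428, 188, 455, 217])], 'side': [(0.9, [358, 333, 389, 374])]}
   ['top', 'side'] [ 0.6231 -0.2529] yaw 12.4 cost 0.146 r 0.672
   ['top'] [ 0.6233 -0.2527] yaw 13.3 cost 0.038 r 0.673
square_rest {'top': [(0.68, [381, 273, 427, 312])], 'side': [(0.97, [240, 304, 293, 348]), (0.54, [275, 217, 294, 257])]}
   ['top', 'side'] [ 0.4339 -0.1726] yaw 25.2 cost 0.099 r 0.467
   ['top'] [ 0.4339 -0.1726] yaw 25.2 cost 0.031 r 0.467
oblong_bottle {'top': [(0.95, [340, 191, 370, 212]), (0.71, [472, 332, 509, 361]), (0.58, [337, 303, 368, 334])], 'side': [(0.88, [226, 249, 256, 289]), (0.71, [349, 251, 375, 296]), (0.71, [296, 2
[... 488 characters left out ...]
, 161, 358, 185])]}
   ['top', 'side'] [0.591  0.2353] yaw -9.8 cost 0.182 r 0.636
   ['top'] [0.5909 0.2352] yaw 170.0 cost 0.03 r 0.636
hex_bottle {'top': [(0.82, [458, 268, 488, 293])], 'side': [(0.61, [260, 366, 294, 404])]}
   ['top', 'side'] [ 0.4552 -0.3075] yaw 46.7 cost 0.091 r 0.549
   ['top'] [ 0.4546 -0.3072] yaw 46.8 cost 0.042 r 0.549
hex_rest {'top': [(0.94, [268, 200, 310, 238]), (0.43, [457, 270, 483, 294])], 'side': []}
   ['top'] [0.5942 0.0648] yaw 7.6 cost 0.059 r 0.598
   ['top'] [ 0.4493 -0.3078] yaw 46.0 cost 0.557 r 0.545
bird top 0.69 [0.461 0.018]
bird side 0.68 [0.466 0.015]
goblet top 0.59 [0.769 0.022]
goblet side 0.7 [0.769 0.014]
goblet side 0.56 [0.595 0.235]
```

```bash
python3 -c "
import cv2;a=cv2.imread('pics/top0.png')[170:370,320:540];cv2.imwrite('pics/crop1.png',cv2.resize(a,None,fx=3,fy=3,interpolation=cv2.INTER_CUBIC)[:600])"
```

```text
(no output)
```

View pics/crop1.png

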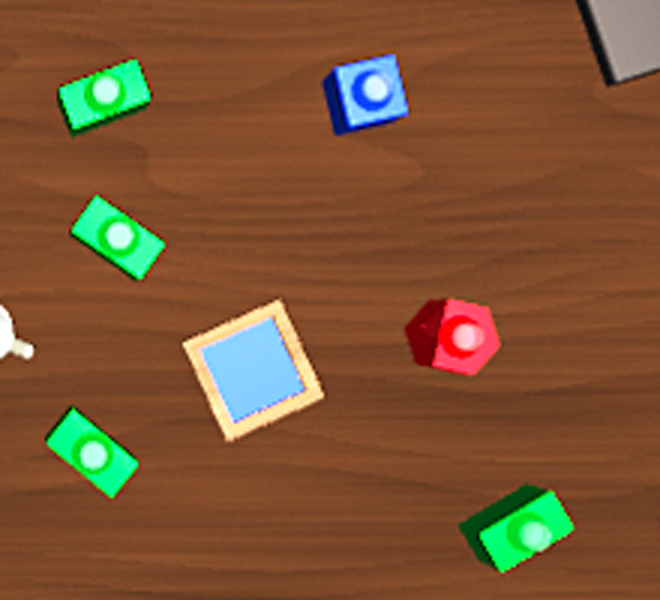

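The four greens lie at r = 0.627 (355,202), about 0.54 (359,248), 0.385 (350,321) and 0.475 (492,346). The crop confirms the green at top pixel (355,202), world (0.623,-0.070), is the farthest, so that is the one to take. I'll start with the hex bottle.

```bash
cat > go.py <<'E'
import sys; import numpy as np
from scipy.spatial.transform import Rotation as R
from workcell import get_obs
a=list(map(float,sys.argv[1:]))  # x y z jaw(deg)
o=get_obs(); q=o['ee_rot']; M=R.from_quat([q[1],q[2],q[3],q[0]]).as_matrix()
jaw=np.degrees(np.arctan2(M[1,1],M[0,1]))
d=((a[3]-jaw)+90)%180-90
print('t',round(o['clock'],2),'pos',np.round(o['tcp_pos'],4),'jaw',round(jaw,1),'tilt',np.round(M[:2,2],4),'w',round(o['width'],3),'F',np.round(o['wrist_force'],1),'q7',round(o['q'][6],2))
print('turn z units',round(-d/6,2),'(world %+.1f deg)'%d)
e=np.array(a[:3])-o['tcp_pos']
print('shift now-axes',np.round(M.T@e/.04,2))
for k,s in(('after turn',d),):
    Z=R.from_euler('z',s,degrees=True).as_matrix()@M
    print('shift',k,np.round(Z.T@e/.04,2))
E
python3 go.py .455 -.307 .13 -73.2
```

```text
t 1.2 pos [ 0.2702 -0.5912  0.2313] jaw -65.4 tilt [-0.     -0.0001] w 0.999 F [ 0.  -0.7  0.9] q7 -0.06
turn z units 1.29 (world -7.8 deg)
shift now-axes [ 7.16 -4.54  2.53]
shift after turn [ 6.48 -5.47  2.53]
```

{"fn": "play_rows", "kwargs": {"moves": "0 0 0 0 0 0.65 66; 0 0 0 0 0 0.64 66; 0.4 -0.34 0.1 0 0 0 66; 0.8 -0.68 0.3 0 0 0 66; 0.8 -0.68 0.3 0 0 0 66; 0.8 -0.68 0.3 0 0 0 66; 0.8 -0.68 0.3 0 0 0 66; 0.8 -0.68 0.3 0 0 0 66; 0.8 -0.68 0.3 0 0 0 66; 0.8 -0.68 0.3 0 0 0 66; 0.4 -0.35 0.2 0 0 0 66; 0 0 0 0 0 0 66", "force": 30}}

```text
clock: 2.7
tcp_pos: [0.453, -0.3048, 0.1347]
ee_rot: [-0.001, 0.989, 0.15, -0.0]
wrist_force: [-0.3, -1.1, 0.4]
width: 0.774
```

```bash
python3 go.py .455 -.307 .012 -73.2
```

```text
t 2.7 pos [ 0.453  -0.3048  0.1347] jaw -72.8 tilt [-0.0009  0.0015] w 0.774 F [-0.3 -1.1  0.4] q7 -0.77
turn z units 0.07 (world -0.4 deg)
shift now-axes [0.03 0.07 3.07]
shift after turn [0.03 0.07 3.07]
```

{"fn": "play_rows", "kwargs": {"moves": "0.03 0.07 0.3 0 0 0.07 66; 0 0 0.5 0 0 0 66; 0 0 0.5 0 0 0 66; 0 0 0.5 0 0 0 66; 0 0 0.5 0 0 0 66; 0 0 0.4 0 0 0 66; 0 0 0.25 0 0 0 66; 0 0 0.12 0 0 0 66; 0 0 0 0 0 0 66; 0 0 0 0 0 0 58; 0 0 0 0 0 0 52; 0 0 0 0 0 0 48"}}

```text
clock: 4.2
tcp_pos: [0.4543, -0.3105, 0.0129]
ee_rot: [0.0, 0.99, 0.143, 0.0]
wrist_force: [0.0, 1.0, -0.1]
width: 0.56
```

{"fn": "play_rows", "kwargs": {"moves": "0 0 0 0 0 0 45; 0 0 0 0 0 0 40; 0 0 0 0 0 0 36; 0 0 0 0 0 0 30; 0 0 0 0 0 0 30; 0 0 0 0 0 0 30"}}

```text
clock: 4.95
tcp_pos: [0.4544, -0.3107, 0.0129]
ee_rot: [0.0, 0.99, 0.143, 0.0]
wrist_force: [-0.8, 2.4, 5.4]
width: 0.537
```

```bash
python3 go.py .594 .065 .17 -52.4; python3 -c "
from h import *
im={c:optics.get_image(c)[:,:,::-1] for c in('top','side')}
a=cv2.resize(im['top'][220:340,400:550],None,fx=2.6,fy=2.6);b=cv2.resize(im['side'][300:450,170:345],None,fx=2.08,fy=2.08)
cv2.imwrite('pics/g1.png',np.hstack([a[:312],b[:312]]))"
```

```text
t 4.95 pos [ 0.4544 -0.3107  0.0129] jaw -73.6 tilt [ 0.0004 -0.0001] w 0.537 F [-0.8  2.4  5.4] q7 -0.82
turn z units -3.53 (world +21.2 deg)
shift now-axes [ 6.   -8.02 -3.93]
shift after turn [ 8.5  -5.31 -3.93]
```

View pics/g1.png

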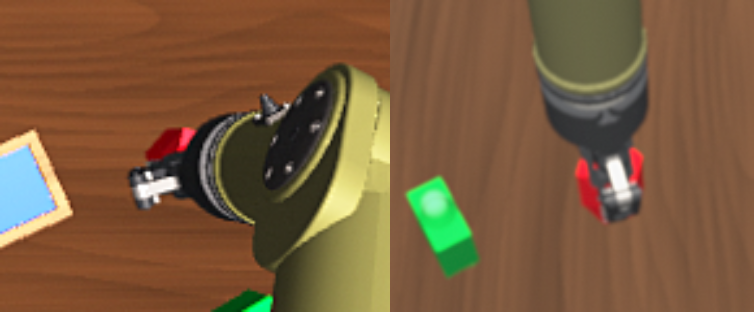

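{"fn": "play_rows", "kwargs": {"moves": "0 0 -0.1 0 0 0 30; 0 0 -0.2 0 0 0 30; 0 0 -0.4 0 0 0 30; 0 0 -0.5 0 0 -0.4 30; 0 0 -0.6 0 0 -0.6 30; 0 0 -0.6 0 0 -0.7 30; 0 0 -0.6 0 0 -0.7 30; 0 0 -0.5 0 0 -0.6 30; 0 0 -0.3 0 0 -0.5 30; 0 0 -0.1 0 0 0 30; 0 0 0 0 0 0 30"}}

```text
clock: 6.42
tcp_pos: [0.4541, -0.3108, 0.1689]
ee_rot: [0.0, 0.947, 0.32, 0.0]
wrist_force: [-1.7, 0.4, -0.9]
width: 0.533
```

```bash
python3 go.py .594 .065 .17 -52.4
```

```text
t 6.42 pos [ 0.4541 -0.3108  0.1689] jaw -52.6 tilt [ 0.0005 -0.0005] w 0.533 F [-1.7  0.4 -0.9] q7 -0.41
turn z units -0.04 (world +0.2 deg)
shift now-axes [ 8.48 -5.35 -0.03]
shift after turn [ 8.5  -5.31 -0.03]
```

{"fn": "play_rows", "kwargs": {"moves": "0.24 -0.15 0 0 0 0 30; 0.6 -0.38 0 0 0 0 30; 0.9 -0.56 0 0 0 0 30; 0.95 -0.6 0 0 0 0 30; 0.95 -0.6 0 0 0 0 30; 0.95 -0.6 0 0 0 0 30; 0.95 -0.6 0 0 0 0 30; 0.95 -0.6 0 0 0 0 30; 0.9 -0.57 0 0 0 0 30; 0.7 -0.43 0 0 0 0 30; 0.4 -0.25 0 0 0 0 30; 0 0 0 0 0 0 30"}}

```text
clock: 7.92
tcp_pos: [0.5937, 0.0669, 0.168]
ee_rot: [-0.0, 0.947, 0.322, -0.0]
wrist_force: [-0.0, -0.7, -1.5]
width: 0.535
```

{"fn": "play_rows", "kwargs": {"moves": "0 0 0 0 0 0 30"}}

```text
clock: 8.05
tcp_pos: [0.5938, 0.0634, 0.1681]
ee_rot: [0.001, 0.947, 0.32, -0.001]
wrist_force: [0.5, -1.0, -2.1]
width: 0.537
```

```bash
python3 go.py .594 .065 .0195 -52.4
cat > dual.py <<'E'
from h import *
import sys
x,y,z,n=*map(float,sys.argv[1:4]),sys.argv[4]
out=[]
for c in('top','side'):
    im=cv2.copyMakeBorder(optics.get_image(c)[:,:,::-1].copy(),90,90,90,90,cv2.BORDER_CONSTANT)
    u,v=proj([x,y,z],c)[0].astype(int)+90
    out.append(cv2.resize(im[v-55:v+55,u-55:u+55],(400,400),interpolation=cv2.INTER_CUBIC))
cv2.imwrite(f'pics/{n}.png',np.hstack(out))
E
python3 dual.py .594 .065 .05 p1
```

```text
t 8.05 pos [0.5938 0.0634 0.1681] jaw -52.7 tilt [-0.0009 -0.0014] w 0.537 F [ 0.5 -1.  -2.1] q7 -1.2
turn z units -0.05 (world +0.3 deg)
shift now-axes [ 0.04 -0.03  3.72]
shift after turn [ 0.04 -0.03  3.72]
```

View pics/p1.png

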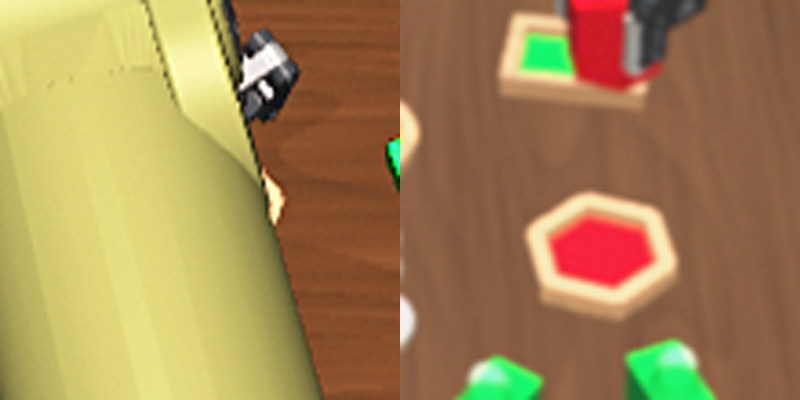

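{"fn": "play_rows", "kwargs": {"moves": "0.02 -0.02 0.2 0 0 -0.03 30; 0 0 0.4 0 0 0 30; 0 0 0.5 0 0 0 30; 0 0 0.6 0 0 0 30; 0 0 0.6 0 0 0 30; 0 0 0.5 0 0 0 30; 0 0 0.35 0 0 0 30; 0 0 0.2 0 0 0 30; 0 0 0.12 0 0 0 30; 0 0 0.06 0 0 0 30; 0 0 0 0 0 0 30; 0 0 0 0 0 0 30"}}

```text
clock: 9.65
tcp_pos: [0.5946, 0.0664, 0.0278]
ee_rot: [0.0, 0.947, 0.322, 0.0]
wrist_force: [-0.6, -0.6, -0.8]
width: 0.541
```

```bash
python3 go.py .594 .065 .018 -52.4;python3 dual.py .594 .065 .03 p2
```

```text
t 9.65 pos [0.5946 0.0664 0.0278] jaw -52.4 tilt [ 0.0009 -0.0001] w 0.541 F [-0.6 -0.6 -0.8] q7 -1.27
turn z units -0.0 (world +0.0 deg)
shift now-axes [-0.03  0.02  0.25]
shift after turn [-0.03  0.02  0.25]
```

View pics/p2.png

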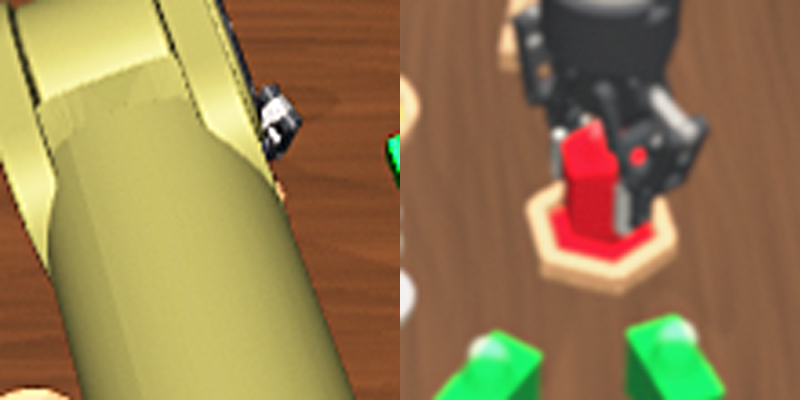

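{"fn": "play_rows", "kwargs": {"moves": "0 0 0.1 0 0 0 30; 0 0 0.07 0 0 0 30; 0 0 0.04 0 0 0 30; 0 0 0.02 0 0 0 30; 0 0 0 0 0 0 30"}}

```text
clock: 10.38
tcp_pos: [0.5943, 0.0664, 0.0181]
ee_rot: [0.0, 0.947, 0.322, 0.0]
wrist_force: [-0.9, 0.1, -1.3]
width: 0.536
```

{"fn": "play_rows", "kwargs": {"moves": "0 0 0.02 0 0 0 30; 0 0 0 0 0 0 30; 0 0 0 0 0 0 30"}}

```text
clock: 10.75
tcp_pos: [0.5944, 0.0664, 0.018]
ee_rot: [0.0, 0.947, 0.322, 0.0]
wrist_force: [-2.0, -0.6, 5.9]
width: 0.537
```

Contact at the expected height. I release slowly and rise.

{"fn": "play_rows", "kwargs": {"moves": "0 0 0 0 0 0 46; 0 0 0 0 0 0 48; 0 0 0 0 0 0 52; 0 0 0 0 0 0 58; 0 0 0 0 0 0 64; 0 0 0 0 0 0 64; 0 0 -0.15 0 0 0 64; 0 0 -0.4 0 0 0 64; 0 0 -0.7 0 0 0 64; 0 0 -0.9 0 0 0 64; 0 0 -0.9 0 0 0 64; 0 0 -0.8 0 0 0 64"}}

```text
clock: 12.25
tcp_pos: [0.5947, 0.0666, 0.1743]
ee_rot: [0.0, 0.947, 0.322, 0.001]
wrist_force: [0.2, 0.4, 0.5]
width: 0.749
```

```bash
python3 go.py .623 -.0705 .16 19
```

```text
t 12.25 pos [0.5947 0.0666 0.1743] jaw -52.4 tilt [ 0.0024 -0.0001] w 0.749 F [0.2 0.4 0.5] q7 -1.2
turn z units -11.9 (world +71.4 deg)
shift now-axes [-1.53  3.15  0.36]
shift after turn [-3.47 -0.45  0.35]
```

{"fn": "play_rows", "kwargs": {"moves": "0 0 0 0 0 -0.9 50; 0 0 0 0 0 -1 50; 0 0 0 0 0 -1 50; 0 0 0 0 0 -1 50; 0 0 0 0 0 -1 50; 0 0 0 0 0 -1 50; 0 0 0 0 0 -1 50; 0 0 0 0 0 -1 50; 0 0 0 0 0 -1 50; 0 0 0 0 0 -1 50; 0 0 0 0 0 -1 48; 0 0 0 0 0 -1 48"}}

```text
clock: 13.75
tcp_pos: [0.5945, 0.0665, 0.1727]
ee_rot: [0.001, 0.579, 0.815, 0.0]
wrist_force: [-0.1, 0.6, -0.4]
width: 0.562
```

{"fn": "play_rows", "kwargs": {"moves": "-0.4 -0.05 0 0 0 0 48; -0.7 -0.1 0.1 0 0 0 48; -0.7 -0.1 0.1 0 0 0 48; -0.7 -0.1 0.1 0 0 0 48; -0.6 -0.1 0.05 0 0 0 48; -0.37 0 0 0 0 0 48; 0 0 0 0 0 0 48; 0 0 0 0 0 0 48"}}

```text
clock: 14.75
tcp_pos: [0.6225, -0.0691, 0.1576]
ee_rot: [-0.0, 0.58, 0.815, 0.0]
wrist_force: [0.7, 0.5, -0.3]
width: 0.558
```

```bash
python3 go.py .623 -.0705 .012 19
cat > chk.py <<'E'
from h import *
import sys
k,x,y,z=sys.argv[1],*map(float,sys.argv[2:5])
for c in('top','side'):
    optics.get_image(c)
    for g in optics.regions_of(k+'_bottle',c):
        v,u=np.nonzero(g['region']); e=proj([x,y,z+.03],c)[0]
        if np.hypot(u.mean()-e[0],v.mean()-e[1])<25:
            f=fit(k,1,{c:g['region']},[x,y],z=z); print(c,round(g['score'],2),np.round(f[0][:2],4),round(np.degrees(f[0][2]),1),round(f[1],3))
E
python3 chk.py hex .594 .065 .005; python3 chk.py oblong .623 -.0705 0
```

```text
t 14.75 pos [ 0.6225 -0.0691  0.1576] jaw 19.1 tilt [0.0002 0.0009] w 0.558 F [ 0.7  0.5 -0.3] q7 0.21
turn z units 0.01 (world -0.1 deg)
shift now-axes [-0.04 -0.    3.64]
shift after turn [-0.04 -0.    3.64]
side 0.69 [0.594  0.0666] 53.0 0.53
top 0.54 [ 0.6197 -0.0513] -14.0 0.843
side 0.97 [ 0.6219 -0.0694] 103.7 0.079
```

{"fn": "play_rows", "kwargs": {"moves": "-0.02 0 0.3 0 0 0 48; 0 0 0.5 0 0 0 48; 0 0 0.5 0 0 0 48; 0 0 0.5 0 0 0 48; 0 0 0.5 0 0 0 48; 0 0 0.5 0 0 0 48; 0 0 0.4 0 0 0 48; 0 0 0.25 0 0 0 48; 0 0 0.13 0 0 0 48; 0 0 0.06 0 0 0 48; 0 0 0 0 0 0 44; 0 0 0 0 0 0 40"}}

```text
clock: 16.65
tcp_pos: [0.6231, -0.0715, 0.0123]
ee_rot: [0.0, 0.581, 0.814, 0.0]
wrist_force: [-1.5, 0.2, 0.5]
width: 0.47
```

{"fn": "play_rows", "kwargs": {"moves": "0 0 0 0 0 0 36; 0 0 0 0 0 0 33; 0 0 0 0 0 0 30; 0 0 0 0 0 0 26; 0 0 0 0 0 0 20; 0 0 0 0 0 0 15; 0 0 0 0 0 0 15; 0 0 0 0 0 0 15"}}

```text
clock: 17.65
tcp_pos: [0.623, -0.0715, 0.012]
ee_rot: [0.0, 0.581, 0.814, 0.0]
wrist_force: [0.5, 0.5, 4.2]
width: 0.349
```

```bash
python3 go.py .591 .2352 .17 80
```

```text
t 17.65 pos [ 0.623  -0.0715  0.012 ] jaw 19.0 tilt [ 0.0007 -0.0002] w 0.349 F [0.5 0.5 4.2] q7 0.14
turn z units -10.17 (world +61.0 deg)
shift now-axes [ 7.51  1.74 -3.95]
shift after turn [ 2.12  7.42 -3.95]
```

{"fn": "play_rows", "kwargs": {"moves": "0 0 -0.1 0 0 0 15; 0 0 -0.2 0 0 0 15; 0 0 -0.4 0 0 -0.3 15; 0 0 -0.6 0 0 -0.7 15; 0 0 -0.7 0 0 -1 15; 0 0 -0.7 0 0 -1 15; 0 0 -0.6 0 0 -1 15; 0 0 -0.4 0 0 -1 15; 0 0 -0.2 0 0 -1 15; 0 0 -0.05 0 0 -1 15; 0 0 0 0 0 -1 15; 0 0 0 0 0 -1 15"}}

```text
clock: 19.15
tcp_pos: [0.6223, -0.0715, 0.1698]
ee_rot: [-0.0, 0.146, 0.989, -0.0]
wrist_force: [0.2, 0.0, -0.6]
width: 0.348
```

{"fn": "play_rows", "kwargs": {"moves": "0 0 0 0 0 -0.8 15; 0 0 0 0 0 -0.3 15; 0.1 0.3 0 0 0 0 15; 0.2 0.7 0 0 0 0 15; 0.26 0.9 0 0 0 0 15; 0.26 0.95 0 0 0 0 15; 0.26 0.95 0 0 0 0 15; 0.26 0.95 0 0 0 0 15; 0.26 0.9 0 0 0 0 15; 0.26 0.8 0 0 0 0 15; 0.2 0.6 0 0 0 0 15; 0.06 0.37 0 0 0 0 15"}}

```text
clock: 20.65
tcp_pos: [0.5916, 0.2385, 0.1699]
ee_rot: [-0.0, 0.09, 0.996, 0.0]
wrist_force: [-0.9, -1.0, -0.6]
width: 0.344
```

{"fn": "play_rows", "kwargs": {"moves": "0 0 0 0 0 0 15; 0 0 0 0 0 0 15"}}

```text
clock: 20.9
tcp_pos: [0.5934, 0.2343, 0.1695]
ee_rot: [-0.0, 0.092, 0.996, -0.001]
wrist_force: [0.1, -0.0, -1.0]
width: 0.347
```

```bash
python3 go.py .591 .2352 .017 80
```

```text
t 20.9 pos [0.5934 0.2343 0.1695] jaw 79.5 tilt [-0.0001 -0.0012] w 0.347 F [ 0.1 -0.  -1. ] q7 0.68
turn z units -0.09 (world +0.5 deg)
shift now-axes [0.06 0.02 3.81]
shift after turn [0.06 0.02 3.81]
```

{"fn": "play_rows", "kwargs": {"moves": "0.05 0.02 0.2 0 0 -0.09 15; 0 0 0.4 0 0 0 15; 0 0 0.5 0 0 0 15; 0 0 0.6 0 0 0 15; 0 0 0.6 0 0 0 15; 0 0 0.5 0 0 0 15; 0 0 0.4 0 0 0 15; 0 0 0.2 0 0 0 15; 0 0 0.1 0 0 0 15; 0 0 0.06 0 0 0 15; 0 0 0 0 0 0 15; 0 0 0 0 0 0 15"}}

```text
clock: 22.4
tcp_pos: [0.5914, 0.237, 0.0278]
ee_rot: [0.0, 0.086, 0.996, 0.0]
wrist_force: [0.5, 0.8, -0.9]
width: 0.348
```

```bash
python3 go.py .591 .2352 .017 80;python3 dual.py .591 .2352 .03 p3; python3 chk.py hex .594 .065 .005
```

```text
t 22.4 pos [0.5914 0.237  0.0278] jaw 80.1 tilt [0.0009 0.0001] w 0.348 F [ 0.5  0.8 -0.9] q7 0.61
turn z units 0.02 (world -0.1 deg)
shift now-axes [ 0.   -0.05  0.27]
shift after turn [ 0.   -0.05  0.27]
top 0.66 [0.5883 0.0435] 46.0 0.677
top 0.57 [0.5962 0.0681] 2.4 0.135
side 0.66 [0.5971 0.0692] 0.1 0.047
```

View pics/p3.png

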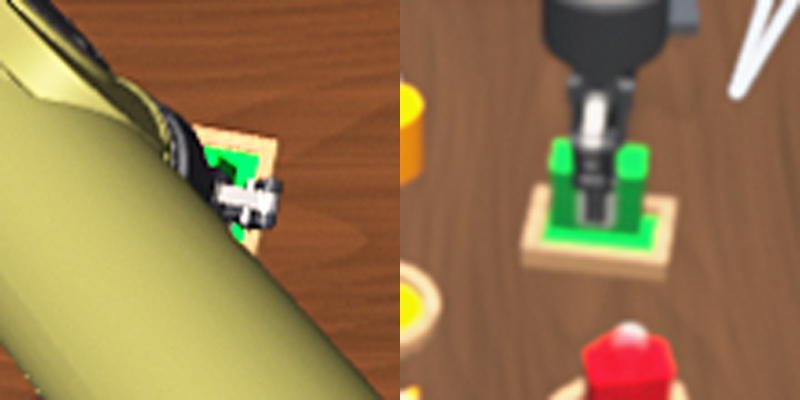

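{"fn": "play_rows", "kwargs": {"moves": "0 -0.03 0.1 0 0 0 15; 0 0 0.08 0 0 0 15; 0 0 0.05 0 0 0 15; 0 0 0.03 0 0 0 15; 0 0 0.02 0 0 0 15; 0 0 0 0 0 0 15; 0 0 0 0 0 0 15"}}

```text
clock: 23.58
tcp_pos: [0.5907, 0.2356, 0.017]
ee_rot: [-0.0, 0.086, 0.996, -0.001]
wrist_force: [-2.6, -2.2, 5.6]
width: 0.349
```

{"fn": "play_rows", "kwargs": {"moves": "0 0 0 0 0 0 30; 0 0 0 0 0 0 33; 0 0 0 0 0 0 38; 0 0 0 0 0 0 44; 0 0 0 0 0 0 50; 0 0 0 0 0 0 50; 0 0 -0.15 0 0 0 50; 0 0 -0.4 0 0 0 50; 0 0 -0.7 0 0 0 50; 0 0 -0.9 0 0 0 50; 0 0 -0.9 0 0 0 50; 0 0 -0.8 0 0 0 60"}}

```text
clock: 25.08
tcp_pos: [0.5911, 0.2362, 0.173]
ee_rot: [0.001, 0.086, 0.996, 0.0]
wrist_force: [0.3, 0.6, 0.5]
width: 0.704
```

```bash
python3 go.py .456 .3143 .15 80
```

```text
t 25.07 pos [0.5911 0.2362 0.173 ] jaw 80.2 tilt [0.002  0.0005] w 0.704 F [0.3 0.6 0.5] q7 0.69
turn z units 0.03 (world -0.2 deg)
shift now-axes [3.66 1.35 0.57]
shift after turn [3.67 1.34 0.57]
```

{"fn": "play_rows", "kwargs": {"moves": "0.3 0.1 0 0 0 0 66; 0.6 0.22 0.1 0 0 0 66; 0.8 0.3 0.1 0 0 0 66; 0.8 0.3 0.1 0 0 0 66; 0.7 0.26 0.1 0 0 0 66; 0.46 0.16 0.1 0 0 0 66; 0 0 0 0 0 0 66; 0 0 0 0 0 0 66"}}

```text
clock: 26.08
tcp_pos: [0.457, 0.3127, 0.1501]
ee_rot: [0.0, 0.087, 0.996, -0.0]
wrist_force: [-0.2, -0.4, 0.2]
width: 0.774
```

```bash
python3 go.py .456 .3143 .012 80; python3 chk.py round .456 .3143 0; python3 chk.py oblong .591 .2352 .005
```

```text
t 26.07 pos [0.457  0.3127 0.1501] jaw 80.0 tilt [ 0.0006 -0.0004] w 0.774 F [-0.2 -0.4  0.2] q7 0.51
turn z units 0.01 (world -0.0 deg)
shift now-axes [0.03 0.04 3.45]
shift after turn [0.03 0.04 3.45]
top 0.84 [0.4566 0.3142] 8.8 0.437
side 0.82 [0.4562 0.3133] 7.5 0.11
top 0.63 [0.5888 0.2369] 173.8 0.084
side 0.95 [0.5874 0.2358] -1.3 0.104
side 0.36 [0.5984 0.2052] 151.2 0.611
```

{"fn": "play_rows", "kwargs": {"moves": "0.03 0.03 0.3 0 0 0 66; 0 0 0.5 0 0 0 66; 0 0 0.5 0 0 0 66; 0 0 0.5 0 0 0 66; 0 0 0.5 0 0 0 66; 0 0 0.5 0 0 0 66; 0 0 0.35 0 0 0 66; 0 0 0.2 0 0 0 66; 0 0 0.1 0 0 0 66; 0 0 0 0 0 0 60; 0 0 0 0 0 0 55; 0 0 0 0 0 0 50"}}

```text
clock: 27.98
tcp_pos: [0.4552, 0.3151, 0.0125]
ee_rot: [0.0, 0.086, 0.996, 0.0]
wrist_force: [0.2, -0.7, -0.4]
width: 0.582
```

{"fn": "play_rows", "kwargs": {"moves": "0 0 0 0 0 0 47; 0 0 0 0 0 0 43; 0 0 0 0 0 0 38; 0 0 0 0 0 0 30; 0 0 0 0 0 0 30; 0 0 0 0 0 0 30"}}

```text
clock: 28.72
tcp_pos: [0.4552, 0.3151, 0.0125]
ee_rot: [0.0, 0.086, 0.996, 0.0]
wrist_force: [0.3, -1.1, 5.7]
width: 0.528
```

```bash
python3 go.py .451 .1665 .15 80
```

```text
t 28.73 pos [0.4552 0.3151 0.0125] jaw 80.1 tilt [0.0006 0.0001] w 0.528 F [ 0.3 -1.1  5.7] q7 0.37
turn z units 0.02 (world -0.1 deg)
shift now-axes [-0.54 -3.68 -3.44]
shift after turn [-0.54 -3.68 -3.44]
```

{"fn": "play_rows", "kwargs": {"moves": "0 0 -0.1 0 0 0 30; 0 0 -0.2 0 0 0 30; 0 0 -0.4 0 0 0 30; 0 0 -0.6 0 0 0 30; 0 0 -0.7 0 0 0 30; 0 0 -0.6 0 0 0 30; 0 -0.1 -0.5 0 0 0 30; -0.04 -0.3 -0.3 0 0 0 30; -0.1 -0.6 0 0 0 0 30; -0.1 -0.7 0 0 0 0 30; -0.1 -0.7 0 0 0 0 30; -0.1 -0.6 0 0 0 0 30"}}

```text
clock: 30.22
tcp_pos: [0.4513, 0.1924, 0.1484]
ee_rot: [0.0, 0.086, 0.996, -0.0]
wrist_force: [0.2, -0.5, -0.6]
width: 0.53
```

{"fn": "play_rows", "kwargs": {"moves": "-0.07 -0.45 0 0 0 0 30; -0.03 -0.2 0 0 0 0 30; 0 0 0 0 0 0 30; 0 0 0 0 0 0 30"}}

```text
clock: 30.72
tcp_pos: [0.451, 0.1684, 0.1482]
ee_rot: [0.0, 0.085, 0.996, 0.0]
wrist_force: [-0.2, 0.2, -1.8]
width: 0.531
```

```bash
python3 go.py .451 .1665 .0175 80
```

```text
t 30.73 pos [0.451  0.1684 0.1482] jaw 80.2 tilt [0.0001 0.0005] w 0.531 F [-0.2  0.2 -1.8] q7 0.91
turn z units 0.03 (world -0.2 deg)
shift now-axes [-0.01 -0.05  3.27]
shift after turn [-0.01 -0.05  3.27]
```

{"fn": "play_rows", "kwargs": {"moves": "0 -0.04 0.2 0 0 0 30; 0 0 0.4 0 0 0 30; 0 0 0.5 0 0 0 30; 0 0 0.5 0 0 0 30; 0 0 0.5 0 0 0 30; 0 0 0.4 0 0 0 30; 0 0 0.3 0 0 0 30; 0 0 0.15 0 0 0 30; 0 0 0.08 0 0 0 30; 0 0 0 0 0 0 30; 0 0 0 0 0 0 30"}}

```text
clock: 32.1
tcp_pos: [0.4513, 0.1659, 0.0274]
ee_rot: [0.001, 0.086, 0.996, -0.0]
wrist_force: [-1.0, 0.0, -0.6]
width: 0.527
```

```bash
python3 go.py .451 .1665 .0175 80;python3 dual.py .451 .1665 .03 p4
```

```text
t 32.1 pos [0.4513 0.1659 0.0274] jaw 80.1 tilt [ 0.0011 -0.0001] w 0.527 F [-1.   0.  -0.6] q7 0.72
turn z units 0.02 (world -0.1 deg)
shift now-axes [0.01 0.01 0.25]
shift after turn [0.01 0.01 0.25]
```

View pics/p4.png

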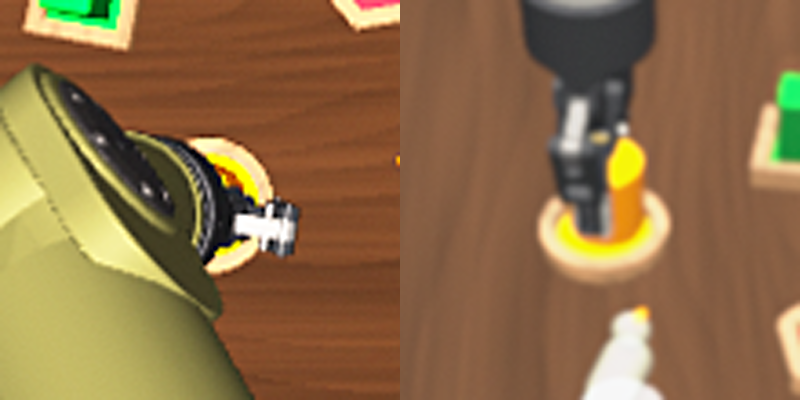

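{"fn": "play_rows", "kwargs": {"moves": "0 0 0.1 0 0 0 30; 0 0 0.08 0 0 0 30; 0 0 0.04 0 0 0 30; 0 0 0.02 0 0 0 30; 0 0 0.02 0 0 0 30; 0 0 0 0 0 0 30; 0 0 0 0 0 0 30"}}

```text
clock: 33.08
tcp_pos: [0.4506, 0.1658, 0.0174]
ee_rot: [-0.0, 0.086, 0.996, -0.001]
wrist_force: [-5.0, -2.3, 11.0]
width: 0.531
```

{"fn": "play_rows", "kwargs": {"moves": "0 0 -0.01 0 0 0 45; 0 0 0 0 0 0 47; 0 0 0 0 0 0 51; 0 0 0 0 0 0 57; 0 0 0 0 0 0 64; 0 0 0 0 0 0 66; 0 0 -0.15 0 0 0 66; 0 0 -0.4 0 0 0 66; 0 0 -0.7 0 0 0 66; 0 0 -0.9 0 0 0 66; 0 0 -0.9 0 0 0 66; 0 0 -0.9 0 0 0 66"}}

```text
clock: 34.58
tcp_pos: [0.4508, 0.1663, 0.177]
ee_rot: [0.001, 0.086, 0.996, -0.0]
wrist_force: [0.6, -0.1, 0.3]
width: 0.775
```

```bash
python3 go.py .623 -.2528 .17 13; python3 go.py .623 -.2528 .17 103
```

```text
t 34.58 pos [0.4508 0.1663 0.177 ] jaw 80.2 tilt [ 0.0012 -0.0004] w 0.775 F [ 0.6 -0.1  0.3] q7 0.96
turn z units 11.2 (world -67.2 deg)
shift now-axes [-6.03 -9.59  0.19]
shift after turn [-11.18   1.84   0.19]
t 34.58 pos [0.4508 0.1663 0.177 ] jaw 80.2 tilt [ 0.0012 -0.0004] w 0.775 F [ 0.6 -0.1  0.3] q7 0.96
turn z units -3.8 (world +22.8 deg)
shift now-axes [-6.03 -9.59  0.19]
shift after turn [ -1.84 -11.18   0.18]
```

{"fn": "play_rows", "kwargs": {"moves": "0 0 0 0 0 0.8 66; 0 0 0 0 0 1 66; 0 0 0 0 0 1 66; 0 0 0 0 0 1 66; 0 0 0 0 0 1 66; 0 0 0 0 0 1 66; 0 0 0 0 0 1 66; 0 0 0 0 0 1 66; 0 0 0 0 0 1 66; 0 0 0 0 0 1 66; 0 0 0 0 0 1 66; 0 0 0 0 0 0.4 66"}}

```text
clock: 36.08
tcp_pos: [0.4508, 0.1663, 0.1759]
ee_rot: [0.001, 0.623, 0.782, 0.0]
wrist_force: [-1.0, 0.6, -0.5]
width: 0.775
```

{"fn": "play_rows", "kwargs": {"moves": "-0.4 0.06 0 0 0 0 66; -0.8 0.14 0 0 0 0 66; -0.95 0.16 0 0 0 0 66; -0.95 0.16 0 0 0 0 66; -0.95 0.16 0 0 0 0 66; -0.95 0.16 0 0 0 0 66; -0.95 0.16 0 0 0 0 66; -0.95 0.16 0 0 0 0 66; -0.95 0.16 0 0 0 0 66; -0.95 0.16 0 0 0 0 66; -0.95 0.16 0 0 0 0 66; -0.8 0.14 0 0 0 0 66"}}

```text
clock: 37.58
tcp_pos: [0.6144, -0.2331, 0.1752]
ee_rot: [0.0, 0.623, 0.782, -0.0]
wrist_force: [0.5, 0.1, 0.2]
width: 0.774
```

{"fn": "play_rows", "kwargs": {"moves": "-0.45 0.08 0 0 0 0 66; -0.18 0.02 0 0 0 0 66; 0 0 0 0 0 0 64; 0 0 0 0 0 0 64"}}

```text
clock: 38.08
tcp_pos: [0.6242, -0.2515, 0.1753]
ee_rot: [-0.0, 0.622, 0.783, 0.0]
wrist_force: [0.6, -1.3, 0.6]
width: 0.75
```

```bash
python3 go.py .623 -.2528 .012 13; python3 chk.py square .623 -.2528 0; python3 chk.py round .451 .1665 .005
```

```text
t 38.08 pos [ 0.6242 -0.2515  0.1753] jaw 13.1 tilt [0.0001 0.0003] w 0.75 F [ 0.6 -1.3  0.6] q7 0.35
turn z units 0.01 (world -0.1 deg)
shift now-axes [-0.03 -0.04  4.08]
shift after turn [-0.03 -0.04  4.08]
top 0.76 [ 0.6232 -0.2528] 16.1 0.096
side 0.62 [ 0.6223 -0.25  ] 4.1 0.129
top 0.96 [0.4533 0.165 ] 4.0 0.073
side 0.56 [0.4526 0.1686] 4.2 0.117
```

{"fn": "play_rows", "kwargs": {"moves": "0 -0.02 0.4 0 0 0 62; 0 0 0.6 0 0 0 62; 0 0 0.6 0 0 0 62; 0 0 0.6 0 0 0 62; 0 0 0.5 0 0 0 62; 0 0 0.5 0 0 0 62; 0 0 0.4 0 0 0 62; 0 0 0.25 0 0 0 62; 0 0 0.15 0 0 0 62; 0 0 0.08 0 0 0 62; 0 0 0 0 0 0 56; 0 0 0 0 0 0 52"}}

```text
clock: 39.98
tcp_pos: [0.6238, -0.2535, 0.0123]
ee_rot: [0.0, 0.623, 0.782, 0.0]
wrist_force: [-0.6, 1.0, 0.4]
width: 0.609
```

{"fn": "play_rows", "kwargs": {"moves": "0 0 0 0 0 0 48; 0 0 0 0 0 0 44; 0 0 0 0 0 0 40; 0 0 0 0 0 0 35; 0 0 0 0 0 0 28; 0 0 0 0 0 0 28; 0 0 0 0 0 0 28"}}

```text
clock: 40.85
tcp_pos: [0.6239, -0.2534, 0.0122]
ee_rot: [0.0, 0.623, 0.782, 0.0]
wrist_force: [1.1, -0.0, 4.0]
width: 0.491
```

```bash
python3 go.py .434 -.1726 .15 25.2
```

```text
t 40.85 pos [ 0.6239 -0.2534  0.0122] jaw 12.9 tilt [ 0.001  -0.0003] w 0.491 F [ 1.1 -0.   4. ] q7 0.28
turn z units -2.04 (world +12.3 deg)
shift now-axes [ 3.03 -4.17 -3.45]
shift after turn [ 3.85 -3.43 -3.45]
```

Width is 41.9 mm, which matches the flats. I lift, turn and carry.

{"fn": "play_rows", "kwargs": {"moves": "0 0 -0.1 0 0 0 28; 0 0 -0.2 0 0 0 28; 0 0 -0.4 0 0 -0.3 28; 0 0 -0.6 0 0 -0.5 28; 0 0 -0.7 0 0 -0.5 28; 0 0 -0.7 0 0 -0.5 28; 0 0 -0.5 0 0 -0.24 28; 0 0 -0.25 0 0 0 28; 0.2 -0.18 0 0 0 0 28; 0.5 -0.45 0 0 0 0 28; 0.7 -0.62 0 0 0 0 28; 0.75 -0.67 0 0 0 0 28"}}

```text
clock: 42.35
tcp_pos: [0.5149, -0.2071, 0.1481]
ee_rot: [-0.001, 0.536, 0.844, -0.0]
wrist_force: [0.6, 0.7, -1.0]
width: 0.495
```

{"fn": "play_rows", "kwargs": {"moves": "0.7 -0.62 0 0 0 0 28; 0.6 -0.54 0 0 0 0 28; 0.3 -0.26 0 0 0 0 28; 0.1 -0.09 0 0 0 0 28; 0 0 0 0 0 0 28; 0 0 0 0 0 0 28"}}

```text
clock: 43.1
tcp_pos: [0.4342, -0.1724, 0.1496]
ee_rot: [0.0, 0.536, 0.844, 0.0]
wrist_force: [-0.1, -1.0, -1.6]
width: 0.483
```

```bash
python3 go.py .434 -.1726 .0172 25.2
```

```text
t 43.1 pos [ 0.4342 -0.1724  0.1496] jaw 25.2 tilt [0.0004 0.0005] w 0.483 F [-0.1 -1.  -1.6] q7 0.75
turn z units -0.01 (world +0.0 deg)
shift now-axes [-0.   -0.01  3.31]
shift after turn [-0.   -0.01  3.31]
```

{"fn": "play_rows", "kwargs": {"moves": "0 0 0.2 0 0 0 28; 0 0 0.4 0 0 0 28; 0 0 0.5 0 0 0 28; 0 0 0.5 0 0 0 28; 0 0 0.5 0 0 0 28; 0 0 0.4 0 0 0 28; 0 0 0.3 0 0 0 28; 0 0 0.15 0 0 0 28; 0 0 0.1 0 0 0 28; 0 0 0 0 0 0 28; 0 0 0 0 0 0 28"}}

```text
clock: 44.48
tcp_pos: [0.4341, -0.1725, 0.0281]
ee_rot: [0.001, 0.536, 0.844, -0.0]
wrist_force: [0.5, 0.7, -1.9]
width: 0.489
```

```bash
python3 go.py .434 -.1726 .0172 25.2;python3 dual.py .434 -.1726 .03 p5
```

```text
t 44.48 pos [ 0.4341 -0.1725  0.0281] jaw 25.2 tilt [ 0.0008 -0.0007] w 0.489 F [ 0.5  0.7 -1.9] q7 0.58
turn z units -0.01 (world +0.0 deg)
shift now-axes [-0.   -0.    0.27]
shift after turn [-0.   -0.    0.27]
```

View pics/p5.png

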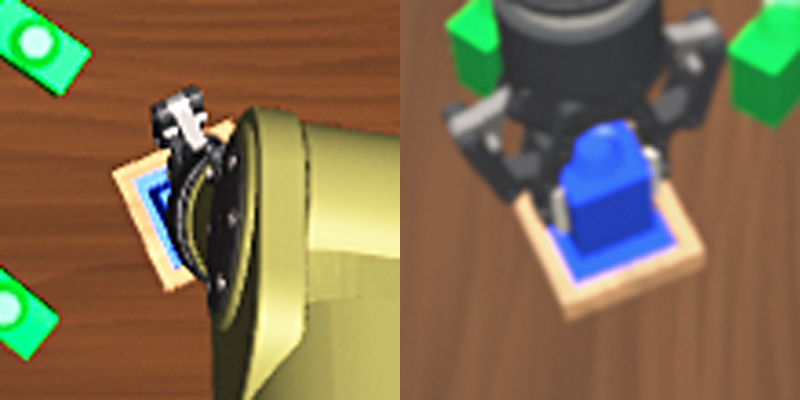

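The side crop shows the square bottle over its recess, aligned and centred. I lower it.

{"fn": "play_rows", "kwargs": {"moves": "0 0 0.1 0 0 0 28; 0 0 0.08 0 0 0 28; 0 0 0.05 0 0 0 28; 0 0 0.03 0 0 0 28; 0 0 0.01 0 0 0 28; 0 0 0 0 0 0 28; 0 0 0 0 0 0 28"}}

```text
clock: 45.45
tcp_pos: [0.4336, -0.1722, 0.0171]
ee_rot: [-0.0, 0.536, 0.844, -0.0]
wrist_force: [-2.0, 1.7, 4.4]
width: 0.488
```

{"fn": "play_rows", "kwargs": {"moves": "0 0 0 0 0 0 42; 0 0 0 0 0 0 44; 0 0 0 0 0 0 48; 0 0 0 0 0 0 54; 0 0 0 0 0 0 60; 0 0 0 0 0 0 60; 0 0 -0.15 0 0 0 60; 0 0 -0.4 0 0 0 60; 0 0 -0.7 0 0 0 60; 0 0 -0.9 0 0 0 60; 0 0 -0.9 0 0 0 60; 0 0 -0.9 0 0 0 60"}}

```text
clock: 46.95
tcp_pos: [0.434, -0.1721, 0.1773]
ee_rot: [0.001, 0.536, 0.844, -0.0]
wrist_force: [0.3, -1.2, -0.5]
width: 0.701
```

```bash
python3 go.py .27 -.59 .23 -65
```

```text
t 46.95 pos [ 0.434  -0.1721  0.1773] jaw 25.2 tilt [ 0.0011 -0.0013] w 0.701 F [ 0.3 -1.2 -0.5] q7 0.78
turn z units -14.96 (world +89.8 deg)
shift now-axes [-7.71 -8.16 -1.31]
shift after turn [ 8.13 -7.74 -1.33]
```

{"fn": "play_rows", "kwargs": {"moves": "-0.3 -0.3 -0.1 0 0 0 60; -0.7 -0.7 -0.2 0 0 0 60; -0.7 -0.7 -0.2 0 0 0 60; -0.7 -0.7 -0.2 0 0 0 60; -0.7 -0.7 -0.2 0 0 0 60; -0.7 -0.7 -0.2 0 0 0 60; -0.7 -0.7 0 0 0 0 60; -0.7 -0.7 0 0 0 0 60; -0.7 -0.7 0 0 0 0 60; -0.7 -0.7 0 0 0 0 60; -0.3 -0.5 0 0 0 0 60; 0 0 0 0 0 0 60"}}

```text
clock: 48.45
tcp_pos: [0.2925, -0.5437, 0.2192]
ee_rot: [-0.0, 0.537, 0.843, 0.0]
wrist_force: [0.1, -0.0, -0.5]
width: 0.708
```

```bash
for a in "hex .594 .065" "oblong .591 .2352" "round .451 .1665" "square .434 -.1726"; do echo $a; python3 chk.py $a .005; done
python3 - <<'E'
from h import *
a=optics.get_image('top')[150:340,130:450,::-1];b=optics.get_image('side')[120:360,200:460,::-1]
cv2.imwrite('pics/end.png',np.hstack([cv2.resize(a,(448,266),interpolation=cv2.INTER_CUBIC),cv2.resize(b,(288,266),interpolation=cv2.INTER_CUBIC)]))
cv2.imwrite('pics/end_t.png',cv2.resize(a,(800,475),interpolation=cv2.INTER_CUBIC));cv2.imwrite('pics/end_s.png',cv2.resize(b,(650,600),interpolation=cv2.INTER_CUBIC))
for n in('bird','goblet'):
  for c in('top','side'):
    for g in optics.landmark_of(n,c)[:1]: print(n,c,round(g['score'],2),np.round(back(g['at'],c,0)[:2],3))
E
```

```text
hex .594 .065
top 0.96 [0.5967 0.0688] 15.8 0.088
side 0.81 [0.5971 0.0691] 4.4 0.041
side 0.27 [0.6043 0.0298] 30.3 0.688
oblong .591 .2352
top 0.74 [0.5876 0.2367] 166.2 0.113
side 0.77 [0.5873 0.2394] -2.4 0.23
round .451 .1665
top 0.95 [0.453  0.1661] 4.2 0.036
side 0.95 [0.4527 0.1662] 0.5 0.09
square .434 -.1726
top 0.94 [ 0.4312 -0.1708] 25.3 0.113
bird top 0.93 [0.462 0.017]
bird side 0.88 [0.471 0.014]
goblet top 0.71 [0.772 0.027]
goblet side 0.92 [0.765 0.029]
```

View pics/end_t.png

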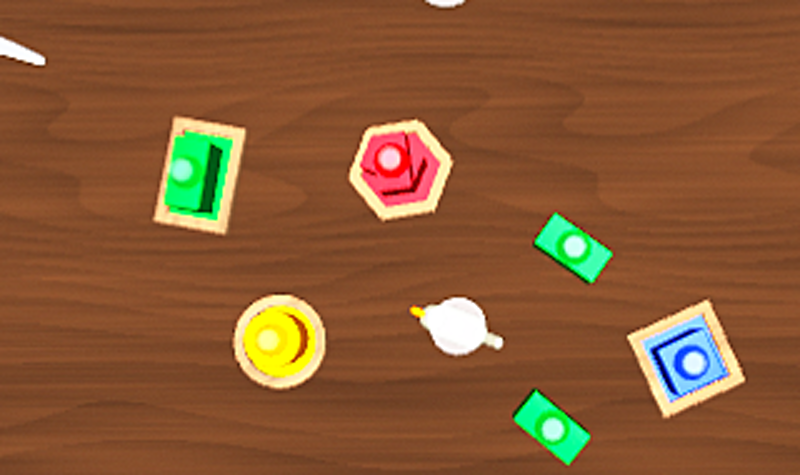

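View pics/end_s.png

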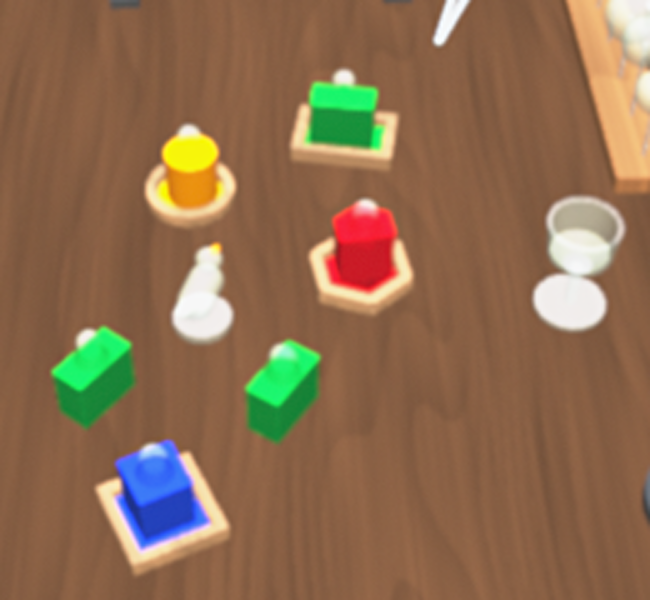

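```bash
python3 -c "
from workcell import r; print(r.finish_job())"
```

```text
the job is handed in; nothing more can be done
None
```

I put all four bottles into the rests that match their shape and colour, and handed the job in at about 50 s of the 109 s allowed. For the oblong bottle I took the green one farthest from the base (0.627 m away, starting at top pixel 355,202).

**Seating:** each bottle met its recess floor about 5 mm above its pick-up height, as the recess geometry predicts, before I opened the jaws. The contact force was 4 to 11 N. In the final top and side pictures all four stand upright inside their recesses. The bird and the goblet are still standing, and I saw no contact with either.

**Final fits:**

| Bottle | Distance from recess centre (7 mm play) | Note |
|---|---|---|
| Round | about 2 mm | both cameras agree |
| Square | about 3 mm | only the top camera gave a final fit |
| Oblong | about 4 to 5 mm | yaw fits differed by camera: 166° top, about 178° side; the rest is at 170° |
| Hex | about 5 mm | yaw fits differed by camera: 16° top, 4° side; the rest is at 7.6° |

**Disagreement:** the network's readings for the goblet shifted by 5 to 15 mm between the first and last look (y 0.014–0.022, then 0.027–0.029). The two cameras also differed by 8 mm on its first reading. I take this as detection noise.

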